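# Balance the stirring paddle on the ridge stand

## Task

A hanging clip is to be fitted to the long wooden stirring paddle at its balance point. Lay that paddle flat side down and squarely across the middle of the flat top edge of the folded metal ridge stand, so that it balances there level with both ends in the air, and let go. Leave the short paddle where it lies.

Things in the scene. Friction and masses are not known exactly. Their poses are not given: they have to be found in the camera images.
- paddle_balance (a point): Long pale wooden paddle, loose, 360 mm: shaft 240 long, 26 wide, 22 thick; flat blade 120 long, 84 wide, 13 thick, round tip; one flat underside, 0.2 kg. Point: its balance point (centre of mass along the length), on the shaft's axis 11 mm above the underside, 200 mm from the shaft's free end, 40 from the blade's shoulder; it may be gripped here. x to the blade, y across, z up.
- stand_edge (a point): Ridge stand, fixed: bare grey metal sheet folded like a tent on a 100 x 90 mm foot, 60 mm high, with a flat narrow top edge 30 mm wide and 90 mm long. Point: middle of the top edge's face, 60 mm above the counter. y runs along the 90 mm edge, x level across its 30 mm width (the way the paddle is to lie), z up.
- short_paddle_balance (a point): Short wooden paddle, to be left alone: loose, same wood and shape but 220 mm long (shaft 140 x 22 x 18 mm, blade 80 x 64 x 12 mm), lying flat. Point: its balance point, 9 mm above its underside, 121 mm from the shaft's free end. x runs towards its blade, z up.
Things that resemble listed ones, but are neither listed nor needed, are in the scene too. There is more than one size of the part that bears stand_edge; the job needs the smallest.

How it is judged:
By the outcome, as a careful person would: the job done as asked, in the order asked, and still so for the second after the job is handed in, with the robot touching nothing.
It also fails if it takes over 43 s, if anything falls off the work surface, if the arm or the gripper's body presses on something with over 40 N, if the wrist force passes 120 N, or if a joint passes its speed limit or range.

## Robot

A 6-joint arm with a two-finger parallel gripper is mounted at the origin on the work surface. World frame = base frame: x ahead of the robot, y to its left, z up, the work surface at z = 0. Lengths are in m, angles in rad, forces in N, time in s.
With the tool pointing down it reaches from about 0.375 to 0.9 m from the base axis. Payload 3.1 kg.
Tool frame: the origin (TCP) lies midway between the tips of the shut fingers; the grasp point (between the pads) lies 19 mm behind it; x points along the fingers, z is the direction in which the jaws open and shut, and the axes are right-handed (so a half turn about x gives the same grasp; the last joint's range is limited). The gripper opens to 87 mm and grips with 3 to 60 N. Pads are 19 mm wide; open, the fingers measure 117 mm over their backs; the gripper's body (75 mm by 190 mm) begins 51 mm behind the grasp point.
Start: joints at [0.948, 0.527, 1.433, -0, 1.181, -0.178], TCP at [0.269, 0.564, 0.223] pointing down, gripper open.
Joint ranges: [-3.08, 3.08], [-0.75, 2.2], [0.22, 2.44], [-1.43, 4.57], [0, 2.65], [-2.85, 2.85]. Speed limits (rad/s): [2.79, 2.79, 3.14, 3.14, 3.14, 3.14].

## Interface

Orientations are given as a unit quaternion [x, y, z, w].
In Python, from rig import robot, optics, workorder gives the robot as it stands.
- The arm moves only by the tool arm_command, never from a script. Its argument "plan" is a list of rows, each a list of 7 numbers: the shift along the tool's x, y, z in cm, then the turn, a rotation vector about the tool's x, y, z in rad, then the finger opening in cm, from 0 to 8.7. In form: [[x, y, z, ax, ay, az, gripper], ...]. A call has 1 to 12 rows; each row shifts and turns the pose as measured when the row begins, along the tool's axes as they then stand; what a row does not reach is not made up. A row lasts 1/8 s, in which the tool goes at most 62.5 mm and 10.7 degrees, less where a joint would pass 70% of its speed; a pose out of reach is approached as far as the arm can. A call with a gripper value outside its range is refused whole. The fingers move at their own pace and stop on an object; "grip_force" is the grip in N (left out, the last holds). Time passes only in rows, so rows that do not move let the fingers close. It gives the time, the measured TCP pose, the force and the opening at its end, in the units of the state.
- robot.get_obs(): the state, without advancing time (a new reading comes with each control period).
- optics.camera(name): name is "scene" or "top"; returns (picture, depth): 384x512x3 uint8, blue, green, red; 384x512 float32, m along the optical axis (not along the pixel's ray), 0 where there is no reading.
- optics.camera_info(name): a dict with "mtx" (3x3 intrinsics, pixels), "position" and "rotation" of the camera in the world. Camera axes: x right, y down, z forward; pixel columns grow to the right and rows downward; lengths in m; the calibration is good to about 2 mm. A picture is of the moment at which its call begins. camera_info takes no time and is no camera call.
- workorder.hand_in(): hands the job in, once; it reports no verdict.
The state is a dict: "time": time; "q": joint angles; "joint_velocities": joint speeds; "joint_torque": joint torques, N m; "position": TCP position; "tool_rot": TCP orientation; "ft_force": force on the tool from outside, world axes, zero at the start; "moment": the same for the moment, N m; "grip_width": finger opening in m.
Only numpy, scipy, OpenCV 4.12 (cv2) and the standard library are available. Lean on these libraries where they do the work, as an engineer would, in place of code of your own. Each camera call takes 0.05 s, during which the arm holds its last target. There are 200 camera calls.

## Working session

There is one attempt and no reset: what is moved stays moved. The work goes in short steps, Python scripts to look and compute and a tool call to move; the robot and the scene stay as the last step left them, time stands still between calls to the robot, and variables do not carry over. Pictures are saved under pics/ and viewed, about 8 in all and at most 12, crops included, and the job is handed in when it is done.

Besides the shell and the picture viewer there is one more tool, called as name(argument=value, ...), one argument or row to a line, values as JSON. arm_command: Moves the arm, as the interface text tells. Its arguments: {"type":"object","properties":{"plan":{"type":"array"},"grip_force":{"type":"number"}},"required":["plan"]}

```bash
mkdir -p pics
cat > h.py <<'E'
import numpy as np, cv2
from rig import robot, optics, workorder
def shot(n):
    im,d=optics.camera(n); i=optics.camera_info(n)
    K=np.array(i["mtx"]);R=np.array(i["rotation"]);p=np.array(i["position"])
    if R.shape!=(3,3):
        from scipy.spatial.transform import Rotation as Ro; R=Ro.from_quat(R).as_matrix()
    v,u=np.mgrid[:384,:512]
    ray=np.dstack([(u-K[0,2])/K[0,0],(v-K[1,2])/K[1,1],np.ones_like(u,float)])@R.T
    P=ray*d[...,None]+p; P[d==0]=np.nan
    return im,d,P,ray,p
E
python3 - <<'E'
from h import *
for n in("scene","top"):
    im,d,P,r,p=shot(n); np.savez("/tmp/"+n,im=im,P=P,r=r,p=p); cv2.imwrite(f"pics/{n}1.png",im); print(n,p,r[192,256],(d>0).mean())
print({k:np.round(v,3) for k,v in robot.get_obs().items()})
E
```

```text
scene [ 0.85622429 -0.47314773  1.13537459] [-0.37446221  0.35844376 -0.85526503] 0.9960734049479166
top [0.23239881 0.00090177 0.80980199] [ 0.22045666 -0.01283072 -0.97533599] 0.9958750406901041
{'time': np.float64(0.1), 'q': array([ 0.947,  0.528,  1.434,  0.   ,  1.181, -0.178]), 'joint_velocities': array([-0.001, -0.   , -0.004,  0.001, -0.001,  0.   ]), 'joint_torque': array([  0.   , -44.099, -17.715,   0.064,   0.053,  -0.   ]), 'position': array([0.269, 0.564, 0.222]), 'tool_rot': array([-0.378,  0.599,  0.377,  0.597]), 'ft_force': array([-0.183, -0.298, -0.463]), 'moment': array([-0.038, -0.014,  0.016]), 'grip_width': np.float64(0.087)}
```

View pics/top1.png

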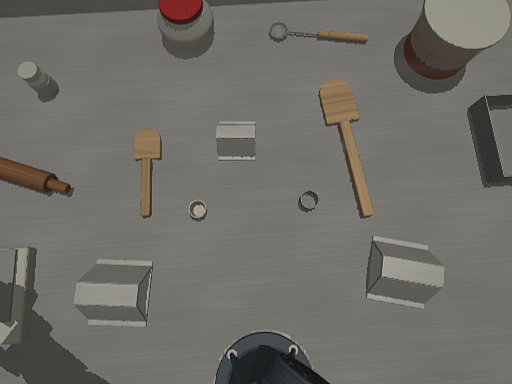

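View pics/scene1.png

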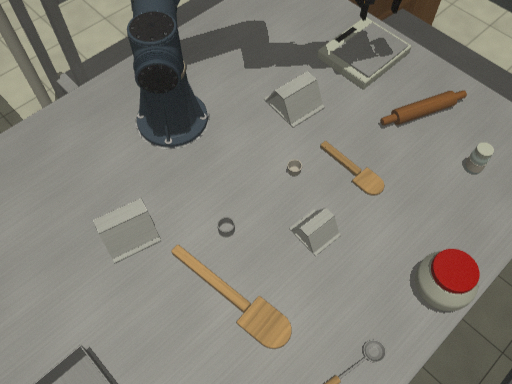

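The top view shows the long paddle from (338,85) to (367,213), and the short one at (147,170). There are three stands, at (237,141), (115,292) and (405,272). The one at (237,141) looks smallest, so I'll check by measuring.

Run:
```python
from h import *
for n in("top","scene"):
    z=np.load(f"/tmp/{n}.npz"); im,P=z["im"],z["P"]
    fl=P[...,2]; print(n,"floor z",np.nanmedian(fl))
    hsv=cv2.cvtColor(im,cv2.COLOR_BGR2HSV)
    wood=((hsv[...,1]>70)&(hsv[...,0]>8)&(hsv[...,0]<25)&(fl>0.004)&(fl<.04)).astype(np.uint8)
    k,l,s,c=cv2.connectedComponentsWithStats(wood)
    for i in range(1,k):
        if s[i,4]<250: continue
        Q=P[l==i]; Q=Q[~np.isnan(Q[:,2])]
        r=cv2.minAreaRect((Q[:,:2]*1000).astype(np.float32)); print(" wood",c[i].round(),np.round(r[0]),np.round(r[1]),round(r[2],1),"z",np.percentile(Q[:,2],[5,50,95]).round(4))
    grey=((hsv[...,1]<60)&(fl>0.02)&(fl<.15)).astype(np.uint8)
    k,l,s,c=cv2.connectedComponentsWithStats(grey)
    for i in range(1,k):
        if s[i,4]<250: continue
        Q=P[l==i]; zt=np.percentile(Q[:,2],97); T=Q[Q[:,2]>zt-.004]
        r=cv2.minAreaRect((T[:,:2]*1000).astype(np.float32)); print(" grey",c[i].round(),"ztop",zt.round(4),len(T),np.round(r[0]),np.round(r[1]),round(r[2],1),"mean",(T.mean(0)*1000).round(1))
z=np.load("/tmp/top.npz");im=z["im"]
cv2.imwrite("pics/crop1.png",np.hstack([cv2.resize(im[100:180,197:277],(390,390),interpolation=2),cv2.resize(im[75:220,290:435],(390,390),interpolation=2)]))
```

```text
top floor z 5.904987250893168e-05
 wood [343.  36.] [ 816. -263.] [128.  22.] 81.7 z [0.0099 0.0167 0.0199]
 wood [346. 133.] [ 516. -242.] [358.  84.] 6.0 z [0.0098 0.0138 0.0228]
 wood [147. 163.] [482. 247.] [ 64. 219.] 89.7 z [0.0092 0.0128 0.0189]
 wood [ 42. 181.] [479. 508.] [180.  46.] 68.7 z [0.0214 0.0344 0.0395]
 grey [188.  30.] ztop 0.0926 164 [834. 133.] [ 55. 106.] 14.2 mean [823.1 133.   91.7]
 grey [438.  49.] ztop 0.149 159 [ 712. -456.] [179.  66.] 46.7 mean [ 704.9 -444.6  147.9]
 grey [36. 78.] ztop 0.0915 263 [718. 499.] [45. 42.] 52.2 mean [718.  498.5  89.9]
 grey [491. 135.] ztop 0.0646 239 [ 504. -570.] [ 64. 209.] 76.3 mean [ 507.4 -566.9   63.2]
 grey [235. 138.] ztop 0.0614 462 [546.  30.] [88. 32.] 86.0 mean [547.6  29.5  59.7]
 grey [408. 273.] ztop 0.0854 1260 [ 210. -316.] [126.  45.] 75.3 mean [ 210.  -315.4   83.6]
 grey [ 14. 293.] ztop 0.0469 908 [240. 530.] [151.  34.] 5.1 mean [244.6 532.7  45.2]
 grey [110. 293.] ztop 0.0859 1310 [208. 305.] [126.  44.] 83.8 mean [207.3 305.5  84.1]
 grey [250. 364.] ztop 0.1445 55 [56. 23.] [ 5. 53.] 19.9 mean
[... 371 characters left out ...]
4.  51.] ztop 0.0477 1010 [245. 615.] [204. 151.] 89.4 mean [244.4 614.6  45.6]
 grey [299.  94.] ztop 0.0855 330 [213. 303.] [127.  48.] 84.4 mean [212.4 304.   83.6]
 grey [171. 112.] ztop 0.1454 104 [ 38. -21.] [126.  50.] 58.1 mean [ 46.9 -21.5 145.8]
 grey [480. 157.] ztop 0.0921 125 [723. 498.] [41. 44.] 3.9 mean [723.  496.3  90.2]
 grey [125. 226.] ztop 0.0857 527 [ 216. -318.] [126.  47.] 76.3 mean [ 214.3 -318.1   83.7]
 grey [318. 226.] ztop 0.0615 270 [553.  27.] [89. 34.] 86.1 mean [551.7  25.   59.6]
 grey [439. 289.] ztop 0.0913 142 [864. 110.] [ 56. 106.] 88.7 mean [865.5  99.3  90.4]
 grey [ 69. 366.] ztop 0.0657 146 [ 429. -590.] [154.  78.] 45.9 mean [ 428.4 -593.1   63.9]
```

View pics/crop1.png

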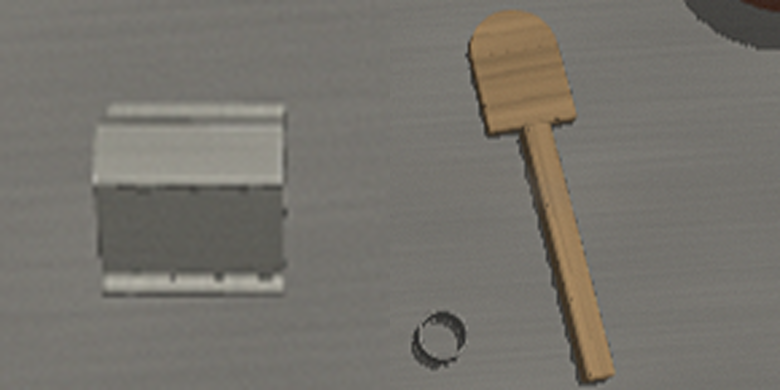

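Candidates for the stand:
- (237,141): top 89x31 mm at z=60 mm.
- (115,292): top at z=84 mm, 126 mm long.
- (405,272): top at z=84 mm, 126 mm long.

The crop and the sizes confirm that (237,141) is the smallest and is the one I need. The long paddle is the 358x84 mm piece at (346,133).

```bash
cat >> h.py <<'E'
from scipy.spatial.transform import Rotation as Ro
def down(yaw):  # tool x down, tool z at heading yaw
    x=np.array([0,0,-1.]);z=np.array([np.cos(yaw),np.sin(yaw),0]); return Ro.from_matrix(np.c_[x,np.cross(z,x),z])
def togo(pos,yaw):
    o=robot.get_obs(); R=Ro.from_quat(o["tool_rot"])
    print("t",round(o["time"],2),"pos",o["position"].round(4),"zhead",np.degrees(np.arctan2(*R.as_matrix()[[1,0],2])).round(2),"q6",o["q"][5].round(2),"F",np.round(o["ft_force"],1),"w",round(o["grip_width"],4))
    print(" shift cm",(R.inv().apply(np.array(pos)-o["position"])*100).round(2),"rot",(R.inv()*down(yaw)).as_rotvec().round(3))
def paddle(im,P,zlo,zhi,ylo=-.9,yhi=.15,top=.0):
    """axis of shaft + extents -> (balance xy, yaw)"""
    hsv=cv2.cvtColor(im,cv2.COLOR_BGR2HSV)
    m=(hsv[...,1]>70)&(hsv[...,0]>8)&(hsv[...,0]<25)&(P[...,2]>zlo)&(P[...,2]<zhi)&(P[...,1]>ylo)&(P[...,1]<yhi)
    k,l,s,c=cv2.connectedComponentsWithStats(m.astype(np.uint8))
    Q=P[l==1+np.argmax(s[1:,4])]
    r=cv2.minAreaRect((Q[:,:2]*1000).astype(np.float32)); b=np.array(r[0])/1000
    S=Q
    for _ in range(2):
        if _==0:
            v=np.linalg.svd(Q[:,:2]-Q[:,:2].mean(0))[2][0] if len(Q)<1e4 else None; v*=np.sign(v[0]); c0=b
        t=(S[:,:2]-c0)@v; sh=S[(t>-.16)&(t<.04)]
        tt=(sh[:,:2]-c0)@v; bins=np.digitize(tt,np.linspace(-.16,.04,21)); n=np.array([-v[1],v[0]])
        w=(sh[:,:2]-c0)@n; mid=[(tt[bins==i].mean(),(w[bins==i].max()+w[bins==i].min())/2) for i in np.unique(bins) if (bins==i).sum()>5]
        a,b0=np.polyfit(*np.array(mid).T,1); c0=c0+n*b0; v=v+n*a; v/=np.linalg.norm(v)
    t=(Q[:,:2]-c0)@v; lo,hi=np.percentile(t,[.1,99.9]); n=np.array([-v[1],v[0]]); w=abs((Q[:,:2]-c0)@n)
    shd=np.sort(t[(w>.02)&(t<.15)])[3]
    print("len",hi-lo,"shoulder-free",shd-lo,"bal(free)",c0+v*(lo+.2),"bal(tip)",c0+v*(hi-.16),"yaw deg",np.degrees(np.arctan2(v[1],v[0])))
    for a,bb in((-.17,0.03),(.05,.12)):
        for q in np.linspace(a,bb,4): 
            e=(abs(t-q)<.008)&(w<.01); print("  t%.3f z %.4f"%(q,np.median(Q[e,2])),end="")
    print(); return c0+v*(lo+hi+.04)/2, np.arctan2(v[1],v[0])
E
python3 - <<'E'
from h import *
for n in("top","scene"):
    z=np.load(f"/tmp/{n}.npz"); im,P=z["im"],z["P"]
    print(n,paddle(im,P,.004,.04,-.4,-.1))
b=(0.538,-0.241)
for y in(96,-84): togo((*b,.12),np.radians(y))
E
```

```text
len 0.35601916917147625 shoulder-free 0.23833643445270963 bal(free) [ 0.53800758 -0.2395536 ] bal(tip) [ 0.53405207 -0.2400019 ] yaw deg 6.465946783484409
  t-0.170 z 0.0210  t-0.103 z 0.0215  t-0.037 z 0.0214  t0.030 z 0.0214  t0.050 z 0.0207  t0.073 z 0.0125  t0.097 z 0.0123  t0.120 z 0.0124
top (array([ 0.53602983, -0.23977775]), np.float64(0.11285206063053983))
len 0.35560392702495874 shoulder-free 0.23798450102449142 bal(free) [ 0.54284932 -0.24218981] bal(tip) [ 0.53848078 -0.24268107] yaw deg 6.416177512812818
  t-0.170 z 0.0214  t-0.103 z 0.0208  t-0.037 z 0.0201  t0.030 z 0.0202  t0.050 z 0.0202  t0.073 z 0.0115  t0.097 z 0.0116  t0.120 z 0.0113
scene (array([ 0.54066505, -0.24243544]), np.float64(0.11198342299100433))
t 0.1 pos [0.2685 0.5637 0.2217] zhead 64.51 q6 -0.18 F [-0.2 -0.3 -0.5] w 0.0872
 shift cm [ 10.26 -58.96 -61.02] rot [-0.55  -0.002 -0.001]
t 0.1 pos [0.2685 0.5637 0.2217] zhead 64.51 q6 -0.18 F [-0.2 -0.3 -0.5] w 0.0872
 shift cm [ 10.26 -58.96 -61.02] rot [ 2.592e+00 -1.000e-03  2.000e-03]
```

arm_command(
  plan=[
    [0,0,0,-0.14,0,0,8.7],
    [0,0,0,-0.14,0,0,8.7],
    [0,0,0,-0.14,0,0,8.7],
    [0,0,0,-0.14,0,0,8.7],
    [0,-1.3,-5.5,0,0,0,8.7],
    [0,-1.3,-5.5,0,0,0,8.7],
    [0,-1.3,-5.5,0,0,0,8.7],
    [0,-1.3,-5.5,0,0,0,8.7],
    [0,-1.3,-5.5,0,0,0,8.7],
    [0,-1.3,-5.5,0,0,0,8.7],
    [0,-1.3,-5.5,0,0,0,8.7],
    [0,-1.3,-5.5,0,0,0,8.7],
  ],
  grip_force=20,
)

```text
time: 1.6
position: [0.4334, 0.1318, 0.2185]
tool_rot: [0.535, -0.465, -0.534, -0.46]
ft_force: [0.5, 0.5, 0.3]
grip_width: 0.0869
```

```bash
python3 -c "
from h import *
togo((.538,-.241,.12),np.radians(96.44))"
```

```text
t 1.6 pos [0.4334 0.1318 0.2185] zhead 98.24 q6 -1.66 F [0.5 0.5 0.3] w 0.0869
 shift cm [ 10.03  -5.05 -38.35] rot [ 0.031 -0.005 -0.005]
```

arm_command(
  plan=[
    [0,-0.7,-5.5,-0.03,0,0,8.7],
    [0,-0.7,-5.5,0,0,0,8.7],
    [0,-0.7,-5.5,0,0,0,8.7],
    [0,-0.7,-5.5,0,0,0,8.7],
    [0,-0.7,-5.5,0,0,0,8.7],
    [0,-0.7,-5.5,0,0,0,8.7],
    [0,-0.7,-5.0,0,0,0,8.7],
    [5,0,0,0,0,0,8.7],
    [5,0,0,0,0,0,8.7],
    [0,0,0,0,0,0,8.7],
  ],
)

```text
time: 2.85
position: [0.5486, -0.2543, 0.1158]
tool_rot: [0.541, -0.459, -0.539, -0.455]
ft_force: [-0.2, 0.5, 0.2]
grip_width: 0.0872
```

Run:
```python
from h import *
togo((.538,-.241,.004),np.radians(96.44))
```

```text
t 2.85 pos [ 0.5486 -0.2543  0.1158] zhead 99.49 q6 -2.35 F [-0.2  0.5  0.2] w 0.0872
 shift cm [11.18  0.79  1.55] rot [ 0.053 -0.006 -0.003]
```

arm_command(
  plan=[
    [2,0.8,1.5,0.053,-0.006,-0.003,8.7],
    [2,0,0,0,0,0,8.7],
    [2,0,0,0,0,0,8.7],
    [0,0,0,0,0,0,8.7],
  ],
)

```text
time: 3.35
position: [0.5422, -0.2423, 0.0615]
tool_rot: [0.531, -0.47, -0.524, -0.472]
ft_force: [0.1, 0.2, -0.3]
grip_width: 0.0869
```

Run:
```python
from h import *
togo((.538,-.241,.004),np.radians(96.44))
im,d,P,r,p=shot("scene"); cv2.imwrite("pics/s2.png",cv2.resize(im[200:384,120:360],None,fx=3,fy=3))
```

```text
t 3.35 pos [ 0.5422 -0.2423  0.0615] zhead 96.44 q6 -2.29 F [ 0.1  0.2 -0.3] w 0.0869
 shift cm [5.75 0.45 0.21] rot [ 0.    -0.006  0.008]
```

View pics/s2.png

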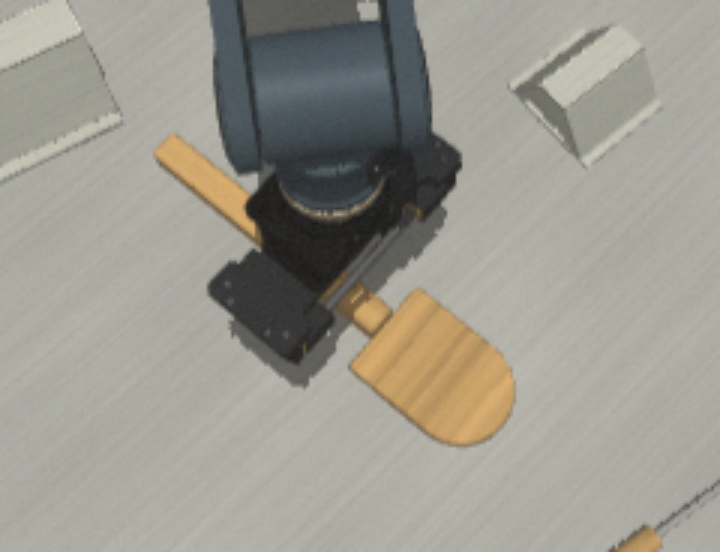

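The gripper straddles the shaft squarely just behind the shoulder, with the shaft between the fingers around crop pixel (340,270). I'll descend and grip.

arm_command(
  plan=[
    [2.5,0.4,0.2,0,-0.005,0.008,8.7],
    [2,0,0,0,0,0,8.7],
    [1.1,0,0,0,0,0,8.7],
    [0,0,0,0,0,0,8.7],
  ],
)

```text
time: 3.9
position: [0.5453, -0.2449, 0.0133]
tool_rot: [0.534, -0.47, -0.521, -0.471]
ft_force: [-0.2, 0.5, 0.1]
grip_width: 0.0872
```

Run:
```python
from h import *
togo((.538,-.241,.004),np.radians(96.44))
```

```text
t 3.9 pos [ 0.5453 -0.2449  0.0133] zhead 96.51 q6 -2.29 F [-0.2  0.5  0.1] w 0.0872
 shift cm [0.91 0.69 0.48] rot [ 0.001 -0.013  0.013]
```

arm_command(
  plan=[
    [0.0,0.7,0.5,0,-0.013,0.013,8.7],
    [0.4,0,0,0,0,0,8.7],
    [0,0,0,0,0,0,8.7],
  ],
)

```text
time: 4.28
position: [0.5385, -0.2412, 0.0113]
tool_rot: [0.528, -0.47, -0.527, -0.471]
ft_force: [-0.6, -0.5, -0.3]
grip_width: 0.0871
```

Run:
```python
from h import *
togo((.538,-.241,.004),np.radians(96.44))
```

```text
t 4.28 pos [ 0.5385 -0.2412  0.0113] zhead 96.53 q6 -2.3 F [-0.6 -0.5 -0.3] w 0.0871
 shift cm [0.73 0.05 0.03] rot [ 0.002 -0.001  0.002]
```

arm_command(
  plan=[
    [0.75,0,0,0,0,0,8.7],
    [0,0,0,0,0,0,8.7],
    [0,0,0,0,0,0,2.0],
    [0,0,0,0,0,0,2.0],
    [0,0,0,0,0,0,2.0],
    [0,0,0,0,0,0,2.0],
    [0,0,0,0,0,0,2.0],
    [0,0,0,0,0,0,2.0],
  ],
  grip_force=25,
)

```text
time: 5.28
position: [0.5387, -0.2414, 0.0034]
tool_rot: [0.529, -0.47, -0.527, -0.471]
ft_force: [-0.3, -0.9, 0.5]
grip_width: 0.035
```

Run:
```python
from h import *
togo((.538,-.241,.004),np.radians(96.44))
```

```text
t 5.28 pos [ 0.5387 -0.2414  0.0034] zhead 96.53 q6 -2.3 F [-0.3 -0.9  0.5] w 0.035
 shift cm [-0.06  0.07  0.05] rot [ 0.002 -0.002  0.002]
```

Still closing; I'll continue and then lift.

arm_command(
  plan=[
    [0,0,0,0,0,0,2.0],
    [0,0,0,0,0,0,2.0],
    [0,0,0,0,0,0,2.0],
    [0,0,0,0,0,0,2.0],
    [-1,0,0,0,0,0,2.0],
    [-3,0,0,0,0,0,2.0],
    [-4,0,0,0,0,0,2.0],
    [-4,0,0,0,0,0,2.0],
    [-2,0,0,0,0,0,2.0],
    [0,0,0,0,0,0,2.0],
  ],
)

```text
time: 6.52
position: [0.5371, -0.2404, 0.1483]
tool_rot: [-0.527, 0.471, 0.528, 0.471]
ft_force: [0.7, 0.2, -1.9]
grip_width: 0.0259
```

Run:
```python
from h import *
togo((.549,.028,.13),np.radians(86))
im,d,P,r,p=shot("scene"); cv2.imwrite("pics/s3.png",cv2.resize(im[160:384,80:360],None,fx=2.6,fy=2.6))
```

```text
t 6.53 pos [ 0.5371 -0.2404  0.1483] zhead 96.52 q6 -2.3 F [ 0.7  0.2 -1.9] w 0.0259
 shift cm [ 1.85 -4.23 26.53] rot [0.184 0.001 0.   ]
```

View pics/s3.png

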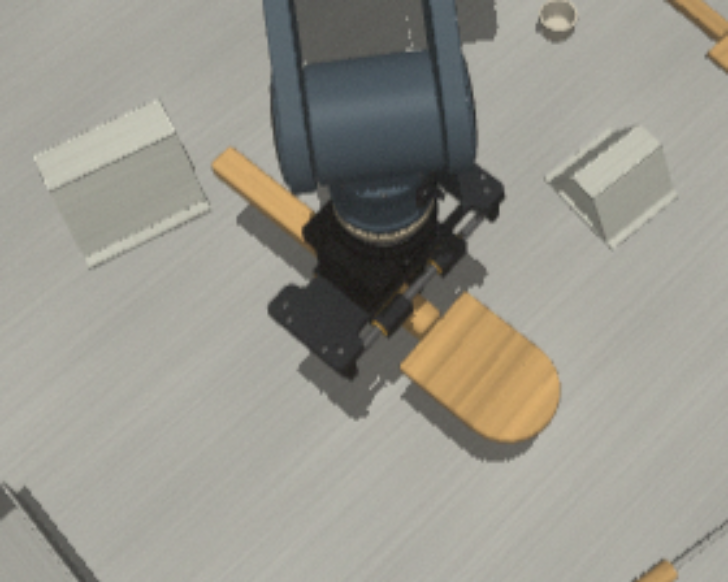

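The paddle is held and lifted clear and level, with the opening at 26 mm, which is the shaft width. I'm carrying it to the stand.

arm_command(
  plan=[
    [0,0,0,0.092,0,0,2.0],
    [0,0,0,0.092,0,0,2.0],
    [0,0.1,2,0,0,0,2.0],
    [0,0.1,4,0,0,0,2.0],
    [0,0.1,4,0,0,0,2.0],
    [0,0.1,4,0,0,0,2.0],
    [0,0.1,4,0,0,0,2.0],
    [0,0.1,4,0,0,0,2.0],
    [0,0,3,0,0,0,2.0],
    [0,0,1,0,0,0,2.0],
    [0,0,0,0,0,0,2.0],
  ],
)

```text
time: 7.95
position: [0.5376, 0.0397, 0.138]
tool_rot: [-0.475, 0.518, 0.495, 0.511]
ft_force: [0.4, -1.0, -2.0]
grip_width: 0.0258
```

Run:
```python
from h import *
togo((.5497,.0275,.10),np.radians(86))
```

```text
t 7.95 pos [0.5376 0.0397 0.138 ] zhead 86.52 q6 -1.66 F [ 0.4 -1.  -2. ] w 0.0258
 shift cm [ 3.75 -1.39 -1.19] rot [ 0.009  0.012 -0.027]
```

arm_command(
  plan=[
    [0,-1.3,-1.2,0.009,0.012,-0.027,2.0],
    [1.5,0,0,0,0,0,2.0],
    [1.2,0,0,0,0,0,2.0],
    [0,0,0,0,0,0,2.0],
    [0,0,0,0,0,0,2.0],
  ],
)

```text
time: 8.57
position: [0.5503, 0.0223, 0.1073]
tool_rot: [-0.481, 0.519, 0.481, 0.518]
ft_force: [0.9, -0.1, -1.3]
grip_width: 0.0258
```

Run:
```python
from h import *
togo((.5497,.0275,.08),np.radians(86))
for n in("top","scene"):
    im,d,P,r,p=shot(n); np.savez("/tmp/b_"+n,im=im,P=P)
    cv2.imwrite(f"pics/{n}4.png",cv2.resize(im[40:240,140:400] if n=="top" else im[120:320,200:460],None,fx=3,fy=3))
    try: paddle(im,P,.09,.16,-.15,.15)
    except Exception as e: print(e)
```

```text
t 8.57 pos [0.5503 0.0223 0.1073] zhead 85.73 q6 -1.66 F [ 0.9 -0.1 -1.3] w 0.0258
 shift cm [2.73 0.09 0.52] rot [-0.005 -0.001 -0.   ]
index 3 is out of bounds for axis 0 with size 0
len 0.14028053969128795 shoulder-free 0.022026559676164313 bal(free) [0.7699445 0.0064353] bal(tip) [0.55059926 0.01925349] yaw deg -3.3444715257451527
  t-0.170 z nan  t-0.103 z nan  t-0.037 z 0.1154  t0.030 z 0.1147  t0.050 z 0.1145  t0.073 z 0.1137  t0.097 z nan  t0.120 z nan
  return _methods._mean(a, axis=axis, dtype=dtype,
  ret = ret.dtype.type(ret / rcount)
```

View pics/scene4.png

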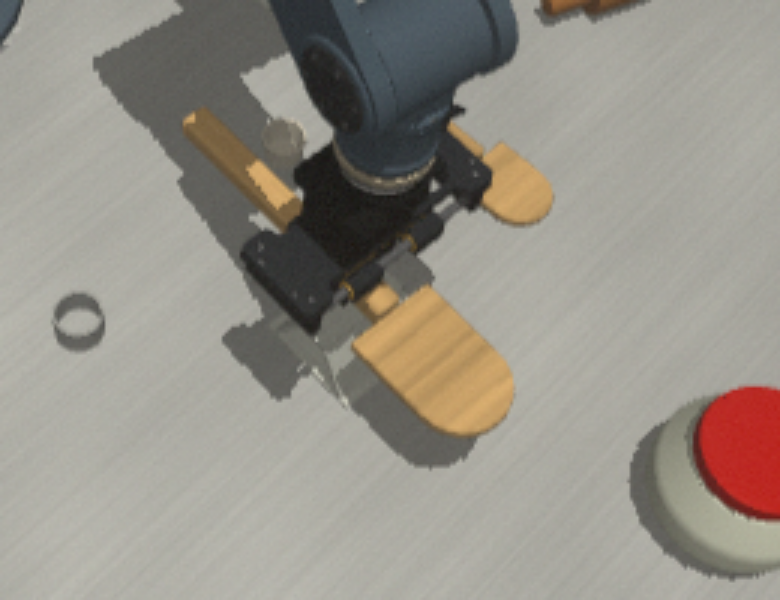

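The paddle hangs level over the small stand, with the blade at crop (440,360) and the stand beneath the gripper. The scene view agrees with the target to about 2 mm, so I'm lowering.

arm_command(
  plan=[
    [0.5,0.1,0.5,-0.005,0,0,2.0],
    [1.3,0,0,0,0,0,2.0],
    [1.3,0,0,0,0,0,2.0],
    [0.4,0,0,0,0,0,2.0],
    [0,0,0,0,0,0,2.0],
    [0,0,0,0,0,0,2.0],
  ],
)

```text
time: 9.43
position: [0.5499, 0.0283, 0.0702]
tool_rot: [-0.483, 0.517, 0.482, 0.516]
ft_force: [0.2, -0.5, -0.8]
grip_width: 0.0258
```

Run:
```python
from h import *
togo((.5497,.0275,.0634),np.radians(86))
```

```text
t 9.43 pos [0.5499 0.0283 0.0702] zhead 86.11 q6 -1.65 F [ 0.2 -0.5 -0.8] w 0.0258
 shift cm [ 0.68  0.01 -0.08] rot [ 0.002 -0.001  0.   ]
```

arm_command(
  plan=[
    [0.3,0,0,0,0,0,2.0],
    [0.25,0,0,0,0,0,2.0],
    [0,0,0,0,0,0,2.0],
    [0,0,0,0,0,0,2.0],
  ],
)

```text
time: 9.93
position: [0.5505, 0.0281, 0.0651]
tool_rot: [-0.484, 0.517, 0.482, 0.517]
ft_force: [0.2, 0.0, -1.6]
grip_width: 0.026
```

Run:
```python
from h import *
togo((.5497,.0275,.0634),np.radians(86))
im,d,P,r,p=shot("top"); cv2.imwrite("pics/t5.png",cv2.resize(im[40:240,140:400],None,fx=3,fy=3))
hsv=cv2.cvtColor(im,cv2.COLOR_BGR2HSV)
m=(hsv[...,1]>70)&(hsv[...,0]>8)&(hsv[...,0]<25)&(P[...,2]>.05)&(P[...,2]<.12)&(abs(P[...,1]-.03)<.08)
Q=P[m]
for a in np.arange(.34,.74,.03):
    e=Q[abs(Q[:,0]-a)<.008]
    if len(e)>8: print(a.round(2),len(e),"ymid",((e[:,1].min()+e[:,1].max())/2).round(4),"z",np.median(e[:,2]).round(4))
print(Q[:,0].min(),Q[:,0].max())
```

```text
t 9.93 pos [0.5505 0.0281 0.0651] zhead 86.1 q6 -1.65 F [ 0.2  0.  -1.6] w 0.026
 shift cm [ 0.17  0.08 -0.07] rot [ 0.002 -0.001  0.002]
0.37 94 ymid 0.04 z 0.0832
0.4 85 ymid 0.0373 z 0.0833
0.43 84 ymid 0.0357 z 0.0833
0.46 84 ymid 0.0342 z 0.0834
0.49 81 ymid 0.0325 z 0.0833
0.52 77 ymid 0.0298 z 0.0832
0.55 19 ymid 0.0282 z 0.0832
0.3495777218782558 0.5594730718149432
```

View pics/t5.png

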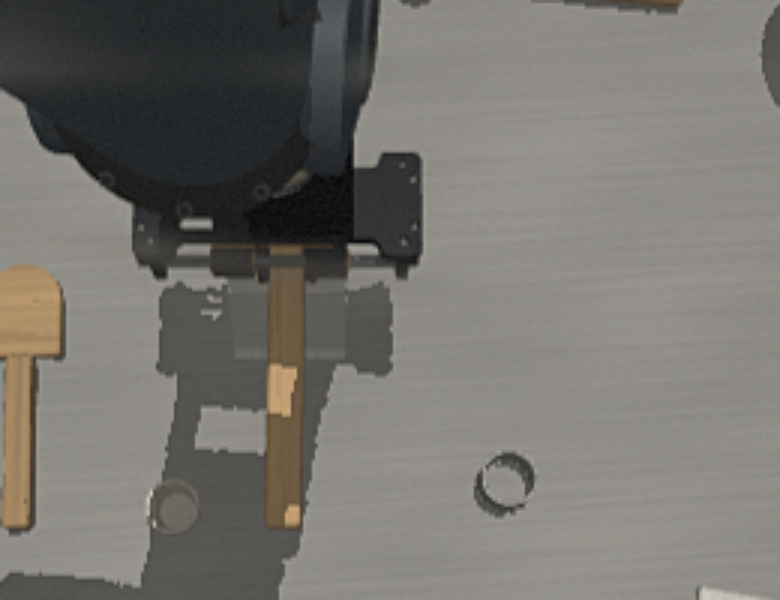

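The paddle is level (top face z=83.2 mm along the whole shaft) at yaw -3.7°, and the balance point is within about 2 mm of the stand's middle. The last small step is to make contact and then open.

arm_command(
  plan=[
    [0.12,0.12,0,0,0,0,2.0],
    [0.1,0,0,0,0,0,2.0],
    [0,0,0,0,0,0,2.0],
  ],
  grip_force=25,
)

```text
time: 10.35
position: [0.5492, 0.0282, 0.0634]
tool_rot: [-0.484, 0.517, 0.482, 0.517]
ft_force: [0.6, -0.2, -2.4]
grip_width: 0.0263
```

Run:
```python
from h import *
togo((.5497,.0275,.0634),np.radians(86))
```

```text
t 10.35 pos [0.5492 0.0282 0.0634] zhead 86.1 q6 -1.65 F [ 0.6 -0.2 -2.4] w 0.0263
 shift cm [ 0.   -0.06 -0.07] rot [ 0.002 -0.001  0.002]
```

arm_command(
  plan=[
    [0.1,0,0,0,0,0,2.0],
    [0,0,0,0,0,0,2.0],
    [0,0,0,0,0,0,2.0],
  ],
)

```text
time: 10.72
position: [0.5495, 0.0282, 0.0634]
tool_rot: [-0.484, 0.516, 0.482, 0.517]
ft_force: [1.2, -0.7, -1.0]
grip_width: 0.0257
```

Run:
```python
from h import *
togo((.5497,.0275,.0634),np.radians(86))
```

```text
t 10.72 pos [0.5495 0.0282 0.0634] zhead 86.11 q6 -1.65 F [ 1.2 -0.7 -1. ] w 0.0257
 shift cm [ 0.   -0.03 -0.06] rot [ 0.002 -0.002  0.003]
```

arm_command(
  plan=[
    [0.15,0,0,0,0,0,2.0],
    [0,0,0,0,0,0,2.0],
    [0,0,0,0,0,0,2.0],
  ],
)

```text
time: 11.1
position: [0.5498, 0.0281, 0.0634]
tool_rot: [-0.484, 0.516, 0.481, 0.517]
ft_force: [0.8, 0.2, -1.0]
grip_width: 0.0258
```

z stays at 63.4 mm, so it's resting on the stand. I'm releasing.

arm_command(
  plan=[
    [0,0,0,0,0,0,2.8],
    [0,0,0,0,0,0,3.2],
    [0,0,0,0,0,0,4.5],
    [0,0,0,0,0,0,6],
    [0,0,0,0,0,0,6],
    [0,0,0,0,0,0,6],
    [0,0,0,0,0,0,6],
  ],
)

```text
time: 11.98
position: [0.5501, 0.028, 0.063]
tool_rot: [-0.484, 0.516, 0.481, 0.517]
ft_force: [0.8, 0.2, -0.5]
grip_width: 0.0594
```

```bash
cat > chk.py <<'E'
from h import *
togo((.5497,.0275,.15),np.radians(86))
im,d,P,r,p=shot("top")
hsv=cv2.cvtColor(im,cv2.COLOR_BGR2HSV)
m=(hsv[...,1]>70)&(hsv[...,0]>8)&(hsv[...,0]<25)&(P[...,2]>.03)&(P[...,2]<.12)&(abs(P[...,1]-.03)<.08)
Q=P[m]
for a in np.arange(.37,.72,.03):
    e=Q[abs(Q[:,0]-a)<.008]
    if len(e)>8: print(a.round(2),len(e),"ymid",((e[:,1].min()+e[:,1].max())/2).round(4),"z",np.median(e[:,2]).round(4))
print(Q[:,0].min(),Q[:,0].max())
E
python3 chk.py
```

```text
t 11.97 pos [0.5501 0.028  0.063 ] zhead 86.11 q6 -1.65 F [ 0.8  0.2 -0.5] w 0.0594
 shift cm [-8.7   0.   -0.07] rot [ 0.002 -0.002  0.004]
0.37 93 ymid 0.0401 z 0.0814
0.4 86 ymid 0.0375 z 0.0815
0.43 87 ymid 0.0357 z 0.0816
0.46 84 ymid 0.0343 z 0.081
0.49 79 ymid 0.0327 z 0.0817
0.52 74 ymid 0.0298 z 0.0813
0.55 27 ymid 0.0283 z 0.0813
0.3483469309029915 0.5939537005503719
```

It balances level with the fingers open. I'm withdrawing straight up and then back out of the way.

arm_command(
  plan=[
    [-0.5,0,0,0,0,0,6],
    [-1.5,0,0,0,0,0,6],
    [-3,0,0,0,0,0,6],
    [-5,0,0,0,0,0,6],
    [-5,0,0,0,0,0,6],
    [0,0,5,0,0,0,6],
    [0,0,6,0,0,0,6],
    [0,0,6,0,0,0,6],
    [0,0,6,0,0,0,6],
    [0,0,4,0,0,0,6],
    [0,0,0,0,0,0,6],
  ],
)

```text
time: 13.4
position: [0.5717, 0.3049, 0.2308]
tool_rot: [-0.487, 0.512, 0.477, 0.523]
ft_force: [-0.5, 0.6, 0.1]
grip_width: 0.0601
```

```bash
cat >> chk.py <<'E'
paddle(im,P,.05,.12,-.05,.15)
g=(hsv[...,1]<60)&(P[...,2]>.055)&(P[...,2]<.066)&(abs(P[...,0]-.55)<.04)&(abs(P[...,1]-.03)<.06)
T=P[g]; print("stand",cv2.minAreaRect((T[:,:2]*1000).astype(np.float32)))
a=cv2.resize(im[40:240,140:400],None,fx=1.5,fy=1.5); im,*_=shot("scene"); b=cv2.resize(im[120:320,200:460],None,fx=1.5,fy=1.5)
cv2.imwrite("pics/end.png",np.hstack([a,b]))
E
python3 chk.py
```

```text
t 13.4 pos [0.5717 0.3049 0.2308] zhead 85.9 q6 -1.18 F [-0.5  0.6  0.1] w 0.0601
 shift cm [  8.03   0.37 -27.84] rot [-0.002  0.002  0.02 ]
0.37 88 ymid 0.0412 z 0.0813
0.4 85 ymid 0.0374 z 0.0815
0.43 87 ymid 0.0359 z 0.0814
0.46 85 ymid 0.0343 z 0.0813
0.49 79 ymid 0.0326 z 0.0817
0.52 74 ymid 0.0299 z 0.0819
0.55 71 ymid 0.0283 z 0.0812
0.58 92 ymid 0.012 z 0.0802
0.61 229 ymid 0.0243 z 0.0726
0.64 218 ymid 0.0218 z 0.0727
0.67 213 ymid 0.0201 z 0.0722
0.7 102 ymid 0.0189 z 0.0721
0.3482658027707122 0.706251436547162
len 0.35782335663587805 shoulder-free 0.2393229983838678 bal(free) [0.54837229 0.02818774] bal(tip) [0.54620033 0.02833033] yaw deg -3.7561762389926834
  t-0.170 z 0.0818  t-0.103 z 0.0816  t-0.037 z 0.0820  t0.030 z 0.0811  t0.050 z 0.0816  t0.073 z 0.0728  t0.097 z 0.0726  t0.120 z 0.0729
stand ((546.613525390625, 30.095800399780273), (89.13528442382812, 34.773597717285156), 83.66544342041016)
```

View pics/end.png

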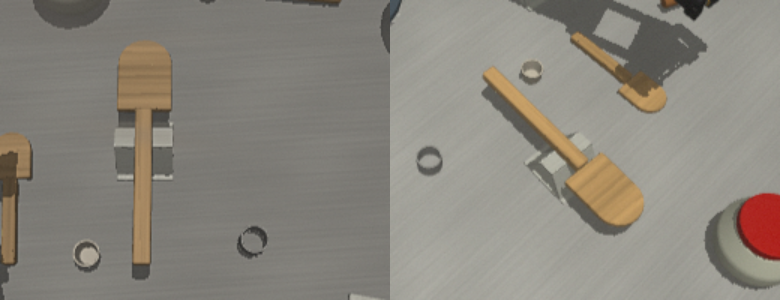

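The paddle lies level across the small stand, shaft from (140,262) to the blade at (145,75) in the left half. The short paddle is unmoved, and the gripper touches nothing.

```bash
python3 -c "
from rig import workorder
print(workorder.hand_in())"
```

```text
the job is handed in; nothing more can be done
None
```

The long paddle now balances level across the smallest ridge stand (top edge 60 mm high), flat side down with both ends in the air. I let go, moved the gripper away and handed the job in at about 13.5 s of the 43 s allowed.

Last checks, made after release with the gripper clear:
- **Level:** the shaft's top face is at about 81–82 mm along its whole length, and the blade's top face at about 73 mm.
- **Position:** the balance point is within about 2 mm of the middle of the top edge, both across its width and along it.
- **Square:** the paddle lies at -3.8°, against about -4° for the stand from the first clear views. The last fit of the stand's edge gave about -6°, but the paddle was partly hiding it, so I trust the earlier figure.
- **Short paddle:** it looked unmoved in the final picture; I did not measure it again.
- **Disagreement:** the two cameras differ by a constant 3–5 mm, so I compared the paddle and the stand within the same view.
- **Contact:** the wrist force showed little sign of contact when I set the paddle down. I judged it was resting because the tool stopped going lower. After release the paddle was level, about 2 mm lower than in the last picture before contact.

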